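Slide the griddle home under the low rack

ROBOT

A 6-joint arm with a two-finger parallel gripper is mounted at the origin on the work surface. World frame = base frame: x ahead of the robot, y to its left, z up, the work surface at z = 0. Lengths are in m, angles in rad, forces in N, time in s.
With the tool pointing down it reaches from about 0.375 to 0.975 m from the base axis. Payload 3.8 kg.
Tool frame: the origin (TCP) lies at the very end of the fingers, on their centre line; the grasp point (between the pads) lies 19 mm behind it (manip.pinch_z is the distance from the TCP to the grasp point, in m); z points along the fingers, y is the line along which they close (so a half turn about z gives the same grasp; the last joint's range is limited). The gripper opens to 88 mm and grips with 3 to 60 N. Pads are 18 mm wide; open, the fingers measure 123 mm over their backs; the gripper's body (75 mm by 187 mm) begins 45 mm behind the grasp point.
Start: joints at [-1.222, 0.264, 1.604, -0, 1.274, -0.037], TCP at [0.254, -0.625, 0.239] pointing down, gripper open.
Joint ranges: [-2.63, 2.63], [-0.94, 2.18], [0.31, 2.57], [-1.31, 4.45], [0, 2.66], [-2.55, 2.55]. Speed limits (rad/s): [2.57, 2.57, 3.14, 3.14, 3.14, 3.14].

INTERFACE

Orientations are given as a rotation vector (axis times angle).
In Python, from bench import manip, cams gives the robot as it stands. The module is installed in compiled form; this text tells all that it offers.
- The arm moves only by the shell command python3 -m inch 'ROWS'. ROWS is text: rows parted by semicolons, each of 5 numbers parted by spaces: the opening, from 0 (shut) to 1 (fully open), then the shift along the tool's x, y, z in mm, then the turn about the tool's z in degrees. In form: gripper dx dy dz twist; .... A call has 1 to 5 rows; each row is the pose to reach, as a shift and turn from the pose commanded when the call began, along the tool's axes at that moment; what a row does not reach only later rows make up. A row lasts 1/12 s, in which the tool goes at most 41.7 mm and 7.16 degrees, less where a joint would pass 70% of its speed; a pose out of reach is approached as far as the arm can. A call with a gripper value outside its range is refused whole. The fingers move at their own pace and stop on an object; the grip force is fixed at half the most. Time passes only in rows, so rows that repeat a pose let the fingers close. It gives the time, the measured TCP pose, the force, the opening and the grip force at its end, in the units of the state.
- manip.observe(): the state, without advancing time (a new reading comes with each control period).
- cams.read_camera(name): name is "scene" or "top"; returns (picture, depth): 384x512x3 uint8, red, green, blue; 384x512 float32, m along the optical axis (not along the pixel's ray), 0 where there is no reading.
- cams.camera_params(name): a dict with "K" (3x3 intrinsics, pixels), "distortion" ([k1, k2, p1, p2, k3] as OpenCV has them; the pictures are not rectified), "rvec" (rotation vector, rad) and "tvec" (3), from world to camera coordinates, as OpenCV has them. Camera axes: x right, y down, z forward; pixel columns grow to the right and rows downward; lengths in m; the calibration is good to about 2 mm. A picture is of the moment at which its call begins. camera_params takes no time and is no camera call.
- manip.close_job(): hands the job in; it is judged then, once.
The state is a dict: "time_s": time; "qpos": joint angles; "dq": joint speeds; "joint_efforts": joint torques, N m; "ee_pos": TCP position; "tcp_rot": TCP orientation; "force": force on the tool from outside, world axes, zero at the start; "moment": the same for the moment, N m; "width": finger opening in m; "grasp_force": force on a finger pad.
Only numpy, scipy, OpenCV 4.12 (cv2) and the standard library are available. Lean on these libraries where they do the work, as an engineer would, in place of code of your own. Each camera call takes 0.05 s, during which the arm holds its last target. There are 200 camera calls.

TASK

Clear the counter by pushing the small round griddle along it, without lifting it, into the low steel rack, to the middle of the rack's width and wholly under its shelf, until the sprung bumper at the back gives a little; ease off and leave the griddle resting against the bumper. Push gently: do not ram the bumper hard, keep the hand from knocking the rack, and leave the plate, the brush and the pot where they are.

Things in the scene. Friction and masses are not known exactly. Their poses are not given: they have to be found in the camera images.
- griddle: small round cast aluminium griddle, dark metal, loose on the counter: shallow dish 140 mm in diameter, 20 mm high, upright outer side, wall 5 mm, floor 8 mm; about 0.4 kg (varies by a third). Sliding it takes 1 to 5 N; that friction is enough to keep the bumper slightly pressed when the pusher draws back. Origin at the centre of its underside, z up; yaw does not matter
- rack: fixed low steel rack, open in front: flat shelf 360 mm wide (y), 250 deep (x), 16 thick, underside 120 mm above the counter, on four round legs 16 mm thick (feet 22) centred 12 mm inside its corners. Origin at counter level below the middle of the shelf's front edge; x points straight into the rack, away from the robot, y to its left. A pot stands on the shelf
- bumper_mid (a point): fixed point in the rack, on its middle line, 154 mm behind the front edge, 18 mm up: mid-range of the sprung bumper, an upright rubber bar 110 mm wide, 6-30 mm above the counter. Its real face is anywhere from 10 mm before to 10 mm behind this point, not reported: feel for it. It yields 10 mm straight back (damped spring, 1.4 N/mm, no preload), then stops hard; its holder is fixed
- plate: white ceramic plate, 170 mm in diameter, 22 mm high, loose on the counter to one side of the rack; bystander. Origin at the centre of its underside
- brush: silicone basting brush with a hard wooden handle, 187 mm long, 14 mm high, lying loose on the counter at the other side; bystander. Origin on its underside, 100 mm from the handle's end; x points to the bristles
- pot: small aluminium pot, 110 mm in diameter, 70 mm high, with two side lugs, loose on top of the rack's shelf; bystander. Origin at the centre of its underside

How it is judged:
At the end, for the whole second after the job is handed in: The griddle lies flat and still, wholly under the rack's shelf, its centre within 25 mm of the middle of the rack's width, and still rests against the sprung bumper (contact force over 0.2 N) (contact force between griddle and rack above 0.2 N and x of griddle in the frame of rack above 0.07 m and y of griddle in the frame of rack between -0.025 and 0.025 m and angle between griddle's own z axis and vertical below 0.05 rad and linear speed of griddle below 0.01 m/s); the robot touches nothing.
It fails at once if the griddle is rammed: it pushes on the rack or its bumper with more than 20 N (contact force between griddle and rack above 20 N).
It fails at once if the griddle is lifted more than 12 mm or tipped more than about 14 degrees (height (world z) of griddle above 0.012 m or angle between griddle's own z axis and vertical above 0.25 rad).
It fails at once if the hand or arm strikes the rack with more than 10 N (contact force between any of the arm, the fingers and rack above 10 N).
It fails at once if the plate, brush or pot is moved more than 20 mm (distance of any of plate, brush, pot from where it was at the start of the episode above 0.02 m).
It also fails if it takes over 69 s, if anything falls off the work surface, if the arm or the gripper's body presses on something with over 40 N, if the wrist force passes 120 N, or if a joint passes its speed limit or range.

## Working session

There is one attempt and no reset: what is moved stays moved. The work goes in short steps, Python scripts to look and compute and a shell command to move; the robot and the scene stay as the last step left them, time stands still between calls to the robot, and variables do not carry over. Pictures are saved under pics/ and viewed, at most 10 in all, crops included, and the job is handed in when it is done.

```bash
mkdir -p pics
python3 - <<'E'
from bench import manip, cams
import cv2, numpy as np
s=manip.observe(); print({k:np.round(v,3) for k,v in s.items()})
for n in("scene","top"):
    im,d=cams.read_camera(n); cv2.imwrite(f"pics/{n}0.png",im[:,:,::-1]); np.savez(f"{n}0.npz",im=im,d=d)
    print(n,cams.camera_params(n))
E
```

```text
{'time_s': np.float64(0.0), 'qpos': array([-1.222,  0.265,  1.605, -0.   ,  1.274, -0.037]), 'dq': array([-0.001,  0.   ,  0.001, -0.002, -0.002,  0.001]), 'joint_efforts': array([ 2.0000e-03, -5.0210e+01, -3.5688e+01,  7.3000e-02,  2.9000e-02,
       -0.0000e+00]), 'ee_pos': array([ 0.254, -0.625,  0.237]), 'tcp_rot': array([-3.081e+00, -6.020e-01,  1.000e-03]), 'force': array([ 0.228,  0.172, -0.426]), 'moment': array([0.041, 0.021, 0.026]), 'grasp_force': np.float64(0.0), 'width': np.float64(0.088)}
scene {'K': array([[411.28753126,   0.        , 255.97078514],
       [  0.        , 411.28753126, 188.838879  ],
       [  0.        ,   0.        ,   1.        ]]), 'distortion': array([-0.06444173,  0.        ,  0.        ,  0.        ,  0.        ]), 'rvec': array([ 2.36472691,  1.06335089, -0.31804632]), 'tvec': array([-0.45605234, -0.33807467,  1.43928219])}
top {'K': array([[381.07102155,   0.        , 249.52205558],
       [  0.        , 381.07102155, 197.28433368],
       [  0.        ,   0.        ,   1.        ]]), 'distortion': array([0.01618269, 0.        , 0.        , 0.        , 0.        ]), 'rvec': array([ 2.14389609, -2.14495928,  0.15574312]), 'tvec': array([0.03929409, 0.64965539, 1.10481821])}
```

View pics/scene0.png

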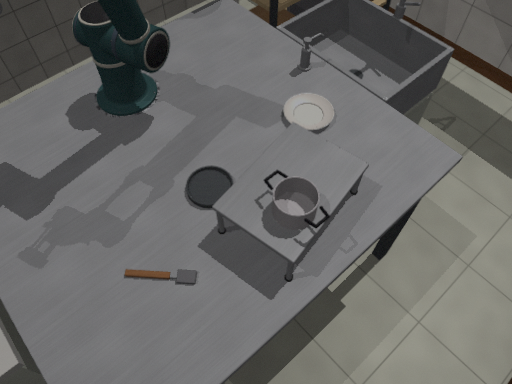

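View pics/top0.png

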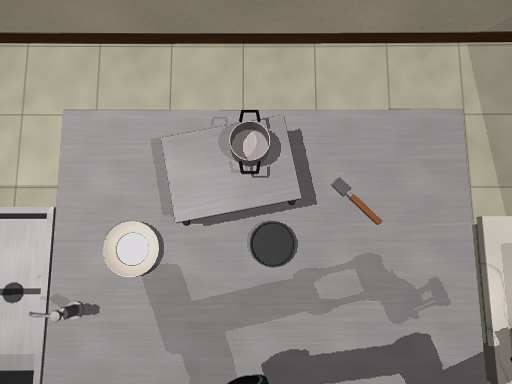

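The scene view shows the griddle at about (209,187), in front of the rack's right half. The top view has the griddle at (273,244), shelf corners near (161,138), (284,115), (301,200), (175,222), the plate at (132,249) and the brush at (357,200).

```bash
cat > h.py <<'E'
import cv2, numpy as np
from bench import manip, cams
def cloud(n,d):
    p=cams.camera_params(n); R=cv2.Rodrigues(p["rvec"])[0]
    v,u=np.mgrid[:384,:512]; uv=np.stack([u,v],-1).reshape(-1,1,2).astype(np.float64)
    r=cv2.undistortPoints(uv,p["K"],p["distortion"]).reshape(384,512,2)
    c=np.dstack([r*d[...,None],d]); return (c-p["tvec"])@R
def ray(n,uv,z):
    p=cams.camera_params(n); R=cv2.Rodrigues(p["rvec"])[0]
    r=cv2.undistortPoints(np.array(uv,float).reshape(-1,1,2),p["K"],p["distortion"]).reshape(-1,2)
    w=np.c_[r,np.ones(len(r))]@R; o=-R.T@p["tvec"]; return o+w*((z-o[2])/w[:,2])[:,None]
def griddle(n,im,d,lo=(0.35,-0.3),hi=(0.8,0.25)):
    P=cloud(n,d); g=im.max(2)<65
    m=g&(P[...,2]<0.035)&(P[...,2]>-.01)&(P[...,0]>lo[0])&(P[...,0]<hi[0])&(P[...,1]>lo[1])&(P[...,1]<hi[1])
    m=cv2.morphologyEx(m.astype(np.uint8),cv2.MORPH_OPEN,np.ones((3,3)))
    cs=cv2.findContours(m,cv2.RETR_EXTERNAL,cv2.CHAIN_APPROX_NONE)[0]; c=max(cs,key=cv2.contourArea)
    w=ray(n,c[:,0],0.02); return cv2.minEnclosingCircle((w[:,:2]*1000).astype(np.float32)), cv2.boundingRect(c)
E
python3 - <<'E'
from h import *
for n in("scene","top"):
    z=np.load(f"{n}0.npz"); im,d=z["im"],z["d"]; P=cloud(n,d)
    print(n,"griddle",griddle(n,im,d))
    m=(abs(P[...,2]-.136)<.008)&(d>0)&(P[...,0]>.5)
    m=cv2.morphologyEx(m.astype(np.uint8),cv2.MORPH_OPEN,np.ones((3,3)))
    c=max(cv2.findContours(m,cv2.RETR_EXTERNAL,cv2.CHAIN_APPROX_NONE)[0],key=cv2.contourArea)
    w=(ray(n,c[:,0],.136)[:,:2]*1000).astype(np.float32); r=cv2.minAreaRect(w); print("shelf",r,cv2.boxPoints(r).round())
    q=P[(P[...,2]>.155)&(P[...,2]<.22)&(P[...,0]>.6)]; print("pot",np.median(q,0),q.min(0),q.max(0))
    q=P[(P[...,2]>.008)&(P[...,2]<.03)&(im.min(2)>150)&(P[...,0]>.3)&(P[...,1]>.1)]; print("plate",q.mean(0),q.min(0),q.max(0))
    q=P[(im[...,0]>im[...,2]+50)&(P[...,2]<.03)&(P[...,2]>-.01)&(P[...,0]>.4)]; print("handle",q.mean(0),q.min(0),q.max(0))
E
```

```text
scene griddle (((518.80615234375, -31.395524978637695), 73.64590454101562), (186, 166, 46, 43))
shelf ((724.4508666992188, 93.82156372070312), (251.129638671875, 363.10931396484375), 11.087974548339844) [[ 566.  248.]
 [ 636. -108.]
 [ 883.  -60.]
 [ 813.  296.]]
pot [0.78113849 0.0411745  0.1921124 ] [ 0.69166067 -0.0152525   0.15501594] [0.86938155 0.09438471 0.20938789]
plate [0.4675333  0.39815135 0.01288235] [0.41483443 0.32732729 0.00802142] [0.57698054 0.48429447 0.02550191]
handle [ 0.62097044 -0.31680178  0.01270246] [ 0.5760819  -0.36242977  0.00818471] [ 0.66463163 -0.27282666  0.01738952]
top griddle (((504.4833984375, -47.438331604003906), 57.520294189453125), (273, 227, 22, 39))
shelf ((721.6346435546875, 93.57422637939453), (249.68089294433594, 358.3642578125), 11.01516342163086) [[ 565.  246.]
 [ 633. -106.]
 [ 878.  -58.]
 [ 810.  293.]]
pot [0.80050272 0.040041   0.19668527] [ 0.69179127 -0.01418825  0.15503481] [0.86790756 0.09351452 0.20965142]
plate [0.49617206 0.40357983 0.01479856] [0.33878747 0.31582521 0.00800434] [0.58086933 0.57363986 0.02730082]
handle [0.52122081 0.26928916 0.00743057] [ 0.41505569 -0.36293033 -0.00582696] [0.66197572 0.67139834 0.02700082]
```

```bash
python3 -m inch '1 130 -118 0 0;1 130 -118 0 0;1 130 -118 0 0;1 130 -118 0 0;1 130 -118 0 0' | tail -8
python3 -m inch '1 130 -118 0 0;1 130 -118 0 0;1 130 -118 0 0;1 130 -118 0 0;1 130 -118 0 0' >/dev/null
python3 -m inch '1 130 -118 0 0;1 130 -118 0 0;1 130 -118 0 0;1 130 -118 0 0;1 130 -118 0 0' | tail -8
python3 -m inch '1 0 0 0 -26;1 0 0 0 -26;1 0 0 0 -26;1 0 0 0 -26;1 0 0 0 -26' >/dev/null
python3 -m inch '1 0 0 0 -26;1 0 0 0 -26;1 0 0 0 -26;1 0 0 0 -26;1 0 0 0 -26' >/dev/null
python3 -m inch '1 0 0 0 -27;1 0 0 0 -27;1 0 0 0 -27;1 0 0 0 -27;1 0 0 0 -27'
python3 - <<'E'
from h import *
s=manip.observe(); R=cv2.Rodrigues(s["tcp_rot"])[0]; print(R.round(3),s["qpos"].round(3))
o=[]
for n in("scene","top"):
    im,d=cams.read_camera(n); np.savez(f"{n}1.npz",im=im,d=d)
    p=cams.camera_params(n); uv=cv2.projectPoints(s["ee_pos"].reshape(1,3),p["rvec"],p["tvec"],p["K"],p["distortion"])[0].ravel()
    print(n,uv); x,y=np.clip((uv-[100,100]).astype(int),0,[312,184]); o.append(cv2.resize(im[y:y+200,x:x+200,::-1],(400,400),interpolation=cv2.INTER_CUBIC))
cv2.imwrite("pics/hand1.png",np.hstack(o))
E
```

```text
time_s: 0.52
ee_pos: [0.3316, -0.4619, 0.2379]
tcp_rot: [-3.079, -0.606, -0.001]
force: [0.9, -0.1, -0.4]
width: 0.0882
grasp_force: 0.0
time_s: 1.35
ee_pos: [0.4838, -0.1466, 0.2386]
tcp_rot: [-3.08, -0.608, -0.002]
force: [0.6, -0.6, -0.3]
width: 0.0882
grasp_force: 0.0
time_s: 2.6
ee_pos: [0.482, -0.1512, 0.2385]
tcp_rot: [-1.998, -2.424, 0.001]
force: [-0.3, -1.6, -0.3]
width: 0.0885
grasp_force: 0.0
[[-0.191  0.982 -0.   ]
 [ 0.982  0.191 -0.   ]
 [-0.    -0.    -1.   ]] [-0.353 -0.06   1.96  -0.     1.242 -0.545]
scene [152.57213197 153.96468743]
top [326.65025488 253.30186366]
```

View pics/hand1.png

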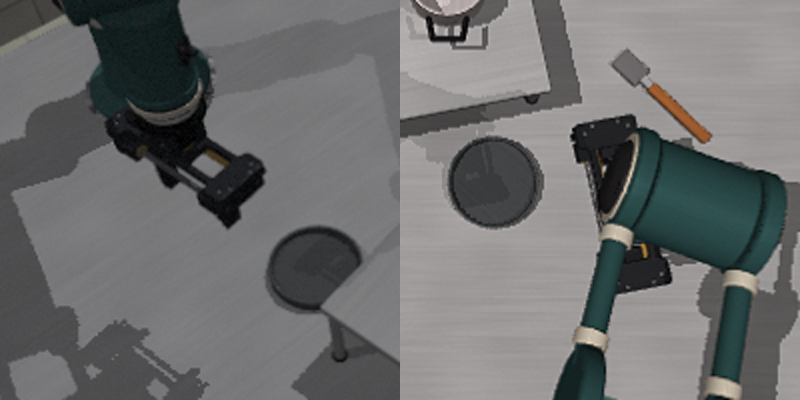

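The hand's body is a long bar along the tool y axis with end blocks at both ends. The wrist sits in the middle, in line with the fingers. I'll get its height profile from depth, to see which parts can go under the shelf at 120 mm.

Run:
```python
from h import *
s=manip.observe(); R=cv2.Rodrigues(s["tcp_rot"])[0]
A=[]
for n in("scene","top"):
    z=np.load(f"{n}1.npz"); P=cloud(n,z["d"])[z["d"]>0]; A.append((P-s["ee_pos"])@R)
A=np.vstack(A)
A=A[(abs(A[:,0])<.09)&(abs(A[:,1])<.14)&(A[:,2]<.01)]*1000
for lo in range(0,260,10):
    q=A[(-A[:,2]>=lo)&(-A[:,2]<lo+10)]
    if len(q)>3: print(lo,len(q),"x",q[:,0].min().round(),q[:,0].max().round(),"y",np.percentile(q[:,1],[0,10,90,100]).round())
for n in("scene","top"):
    z=np.load(f"{n}1.npz"); print(griddle(n,z["im"],z["d"]))
m=s["ee_pos"]; print(m)
```

```text
0 42 x -11.0 10.0 y [-58. -53.  57.  58.]
10 40 x -12.0 11.0 y [-58. -53.  58.  59.]
20 31 x -12.0 10.0 y [-59. -54.  58.  60.]
30 13 x -12.0 6.0 y [-62. -60. -46. -43.]
40 24 x -10.0 1.0 y [-54. -53.  48.  49.]
50 7 x -11.0 -3.0 y [-56. -55. -12.  49.]
60 59 x -34.0 34.0 y [-84. -54.  85.  86.]
70 240 x -35.0 35.0 y [-86. -53.  85.  86.]
80 430 x -35.0 33.0 y [-91. -66.  64.  91.]
90 258 x -35.0 35.0 y [-91. -63.  91.  93.]
100 1662 x -35.0 34.0 y [-95. -86.  87.  94.]
110 115 x -33.0 29.0 y [-88. -28.  17.  93.]
120 59 x -23.0 23.0 y [-4.  7. 15. 17.]
130 17 x -20.0 21.0 y [ 6. 10. 17. 17.]
140 36 x -36.0 33.0 y [-36. -29.  16.  18.]
150 116 x -37.0 36.0 y [-42. -37.  35.  38.]
160 242 x -38.0 37.0 y [-21.  -3.  32.  39.]
170 30 x -32.0 8.0 y [ 3. 14. 33. 34.]
180 162 x -38.0 29.0 y [-36.   1.  35.  39.]
190 112 x -37.0 31.0 y [-27.   2.  36.  37.]
200 180 x -38.0 32.0 y [-37.  -4.  35.  38.]
210 145 x -36.0 28.0 y [-15.   5.  34.  35.]
220 137 x -36.0 27.0 y [-32.   1.  34.  37.]
230 141 x -37.0 17.0 y [-10.   4.  35.  40.]
240 164 x -37.0 26.0 y [-13.   5.  39.  45.]
250 179 x -37.0 27.0 y [-14.   7.  37.  40.]
(((518.1918334960938, -33.06186294555664), 73.14958190917969), (186, 167, 46, 42))
(((521.6486206054688, -5.040823459625244), 57.60932922363281), (251, 222, 29, 36))
[ 0.48202803 -0.15100793  0.23858953]
```

Run:
```python
from h import *
s=manip.observe(); R=cv2.Rodrigues(s["tcp_rot"])[0]
for n in("scene","top"):
    z=np.load(f"{n}1.npz"); P=cloud(n,z["d"])[z["d"]>0]; A=(P-s["ee_pos"])@R*1000
    B=A[(abs(A[:,0])<45)&(abs(A[:,1])<100)]
    h=-B[(abs(B[:,1])>45)&(B[:,2]<-60)&(B[:,2]>-130)][:,2]; print(n,"body z pct",np.percentile(h,[50,90,97,99,100]).round(1))
    k=B[(B[:,2]<-114)&(B[:,2]>-150)]; print("neck",[(lo,len(q),abs(q[:,0]).max().round(),abs(q[:,1]).max().round()) for lo in range(112,150,4) if len(q:=k[(-k[:,2]>=lo)&(-k[:,2]<lo+4)])])
    G=P*1000; G=G[(np.hypot(G[:,0]-518,G[:,1]+32)<95)]
    print("counter z",np.percentile(G[:,2],[2,5,50,95]).round(1)) 
    r=G[(G[:,2]>14)&(G[:,2]<28)]; c,rad=cv2.minEnclosingCircle(r[:,:2].astype(np.float32)); print("rim",len(r),c,rad)
    x=r; Q=np.c_[2*x[:,:2],np.ones(len(x))]; t=np.linalg.lstsq(Q,(x[:,:2]**2).sum(1),rcond=None)[0]; print("fit",t[:2],np.sqrt(t[2]+t[0]**2+t[1]**2))
```

```text
scene body z pct [103.3 106.9 107.9 108.5 110.2]
neck [(112, 27, np.float64(23.0), np.float64(40.0)), (116, 30, np.float64(23.0), np.float64(19.0)), (120, 36, np.float64(23.0), np.float64(17.0)), (124, 18, np.float64(23.0), np.float64(16.0)), (128, 12, np.float64(21.0), np.float64(17.0)), (132, 4, np.float64(20.0), np.float64(17.0)), (136, 6, np.float64(20.0), np.float64(17.0)), (140, 5, np.float64(33.0), np.float64(25.0)), (144, 20, np.float64(36.0), np.float64(36.0)), (148, 8, np.float64(34.0), np.float64(26.0))]
counter z [ -2.8  -1.6   9.6 617.2]
rim 223 (512.5692138671875, -25.7413272857666) 71.1767578125
fit [512.315412   -27.86369739] 66.13929979660017
top body z pct [106.1 108.6 109.5 110.  111. ]
neck [(144, 3, np.float64(33.0), np.float64(13.0))]
counter z [ -3.5  -2.3   9.5 619.3]
rim 230 (510.8761291503906, -29.83251190185547) 69.68377685546875
fit [510.94879368 -29.54483172] 66.74157823266833
```

```bash
python3 -m inch '1 38 -5 0 0;1 76 -10 0 0;1 114 -16 0 0;1 114 -16 35 0;1 114 -16 70 0' >/dev/null
python3 -m inch '1 0 0 40 0;1 0 0 75 0;1 0 0 105 0;1 0 0 120 0;1 0 0 120 0'
python3 - <<'E'
from h import *
s=manip.observe(); print((s["ee_pos"]*1000).round(1))
o=[]
for n in("scene","top"):
    im,d=cams.read_camera(n)
    p=cams.camera_params(n); uv=cv2.projectPoints(np.array([[.5,-.03,.01]]),p["rvec"],p["tvec"],p["K"],p["distortion"])[0].ravel()
    x,y=np.clip((uv-[50,50]).astype(int),0,[412,284]); o.append(cv2.resize(im[y:y+100,x:x+100,::-1],(400,400),interpolation=cv2.INTER_CUBIC))
cv2.imwrite("pics/pre.png",np.hstack(o))
E
```

```text
time_s: 3.53
ee_pos: [0.4406, -0.0414, 0.0448]
tcp_rot: [-1.996, -2.417, 0.007]
force: [-0.1, -0.3, 0.3]
width: 0.0877
grasp_force: 0.0
[440.6 -41.4  44.8]
```

View pics/pre.png

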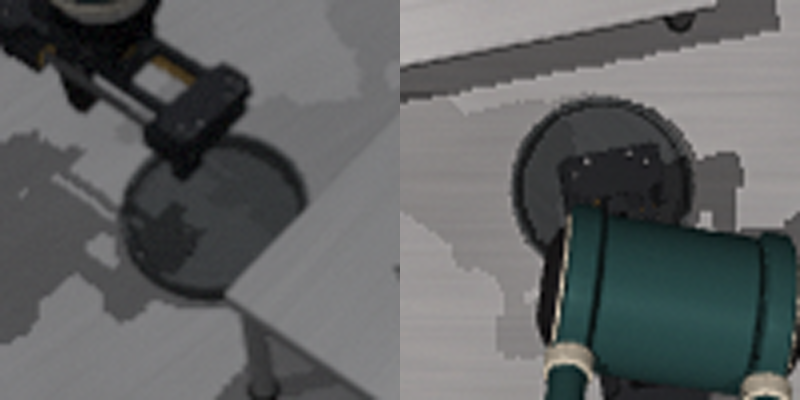

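The front finger is over the dish interior (left panel about (185,165)) and the rear finger is outside it. I'll lower the hand, then grip the rear wall.

```bash
python3 -m inch '1 0 5 16 0;1 0 5 26 0;1 0 5 32 0;1 0 5 32 0;0.5 0 5 32 0'; python3 -m inch '0.3 0 0 0 0;0.15 0 0 0 0;0 0 0 0 0;0 0 0 0 0;0 0 0 0 0';python3 -m inch '0 0 0 0 0;0 0 0 0 0;0 0 0 0 0;0 0 0 0 0;0 0 0 0 0'
```

```text
time_s: 4.05
ee_pos: [0.4493, -0.0409, 0.017]
tcp_rot: [-1.997, -2.425, 0.0]
force: [0.3, -0.1, 0.3]
width: 0.0833
grasp_force: 0.0
time_s: 4.47
ee_pos: [0.4495, -0.0409, 0.017]
tcp_rot: [1.996, 2.426, 0.0]
force: [-1.2, 0.6, 0.3]
width: 0.0505
grasp_force: 0.0
time_s: 4.88
ee_pos: [0.4493, -0.0409, 0.0167]
tcp_rot: [-1.996, -2.426, 0.0]
force: [0.4, 1.0, 0.4]
width: 0.017
grasp_force: 0.0
```

```bash
python3 -m inch '0.18 0 -2 3 0;0.18 0 -3 6 0;0.18 0 -3 6 0;0 0 -3 6 0;0 0 -3 6 0';python3 -m inch '0 0 0 0 0;0 0 0 0 0;0 0 0 0 0'
```

```text
time_s: 5.3
ee_pos: [0.4465, -0.0414, 0.0106]
tcp_rot: [-1.996, -2.426, -0.0]
force: [-0.6, 3.1, -2.5]
width: 0.0054
grasp_force: 29.3
time_s: 5.55
ee_pos: [0.4461, -0.0416, 0.0105]
tcp_rot: [-1.996, -2.425, 0.001]
force: [0.4, -0.9, -3.2]
width: 0.0041
grasp_force: 30.2
```

```bash
python3 -m inch '0 6 5 0 0;0 14 12 0 0;0 22 20 0 0;0 30 27 0 0;0 38 34 0 0';python3 -m inch '0 8 7 0 0;0 16 14 0 0;0 24 21 0 0;0 32 28 0 0;0 38 32 0 0'; python3 -m inch '0 4 4 0 0;0 4 4 0 0;0 4 4 0 0'
python3 - <<'E'
from h import *
s=manip.observe(); print((s["ee_pos"]*1000).round(1))
o=[]
for n in("scene","top"):
    im,d=cams.read_camera(n); P=cloud(n,d)*1000; 
    G=(P.reshape(-1,3)[d.ravel()>0]-[600,70,0])@np.array([[.9815,-.1915,0],[.1915,.9815,0],[0,0,1]])
    x=G[(G[:,2]>13)&(G[:,2]<30)&(G[:,0]<45)&(G[:,0]>-80)&(abs(G[:,1])<90)]
    Q=np.c_[2*x[:,:2],np.ones(len(x))]; t=np.linalg.lstsq(Q,(x[:,:2]**2).sum(1),rcond=None)[0]; print(n,"rim fit rack",len(x),t[:2],np.sqrt(t[2]+t[0]**2+t[1]**2))
    p=cams.camera_params(n); uv=cv2.projectPoints(np.array([[.56,.06,.01]]),p["rvec"],p["tvec"],p["K"],p["distortion"])[0].ravel()
    X,Y=np.clip((uv-[60,60]).astype(int),0,[392,264]); o.append(cv2.resize(im[Y:Y+120,X:X+120,::-1],(400,400),interpolation=cv2.INTER_CUBIC))
cv2.imwrite("pics/drag.png",np.hstack(o))
E
```

```text
time_s: 5.97
ee_pos: [0.4731, 0.0036, 0.0106]
tcp_rot: [-1.995, -2.426, -0.0]
force: [-1.3, -1.6, -2.0]
width: 0.0044
grasp_force: 30.2
time_s: 6.38
ee_pos: [0.4976, 0.0471, 0.0108]
tcp_rot: [1.995, 2.426, 0.001]
force: [-1.4, -1.5, -3.2]
width: 0.0046
grasp_force: 30.2
time_s: 6.63
ee_pos: [0.5004, 0.0508, 0.0109]
tcp_rot: [1.995, 2.426, 0.001]
force: [1.4, 0.4, -2.7]
width: 0.0045
grasp_force: 29.9
[500.4  50.8  10.9]
scene rim fit rack 19 [-64.54970272 -62.60373345] 10.199753093211148
top rim fit rack 60 [-36.33144376  -8.50784431] 65.7943789602247
```

View pics/drag.png

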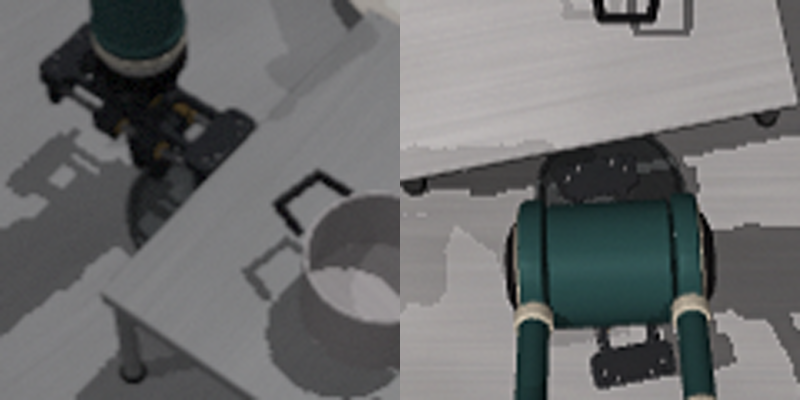

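```bash
python3 -m inch '0 4 0 0 0;0 8 0 0 0;0 8 0 0 0;0.3 8 0 0 0;0.6 8 0 0 0';python3 -m inch '1 0 0 0 0;1 0 0 0 0;1 0 0 0 0;1 0 0 0 0;1 0 0 0 0';python3 -m inch '1 0 0 0 0;1 0 0 0 0;1 0 0 0 0;1 0 0 0 0;1 0 0 0 0'; python3 -m inch '1 0 -8 0 0;1 0 -16 0 0;1 0 -16 -15 0;1 0 -16 -30 0;1 0 -16 -40 0'; python3 -m inch '1 0 -30 0 0;1 0 -64 0 0;1 0 -70 0 0;1 0 -70 0 0;1 0 -70 0 0'
python3 - <<'E'
from h import *
s=manip.observe(); print((s["ee_pos"]*1000).round(1))
M=np.array([[.9815,-.1915,0],[.1915,.9815,0],[0,0,1]]); print("hand rack",(s["ee_pos"]*1000-[600,70,0])@M)
o=[]
for n in("scene","top"):
    im,d=cams.read_camera(n); P=cloud(n,d)*1000; 
    G=(P.reshape(-1,3)[d.ravel()>0]-[600,70,0])@M
    x=G[(G[:,2]>13)&(G[:,2]<30)&(G[:,0]<45)&(G[:,0]>-115)&(abs(G[:,1])<90)]
    Q=np.c_[2*x[:,:2],np.ones(len(x))]; t=np.linalg.lstsq(Q,(x[:,:2]**2).sum(1),rcond=None)[0]; print(n,"rim fit rack",len(x),t[:2],np.sqrt(t[2]+t[0]**2+t[1]**2),x.min(0),x.max(0))
    p=cams.camera_params(n); uv=cv2.projectPoints(np.array([[.56,.06,.01]]),p["rvec"],p["tvec"],p["K"],p["distortion"])[0].ravel()
    X,Y=np.clip((uv-[60,60]).astype(int),0,[392,264]); o.append(cv2.resize(im[Y:Y+120,X:X+120,::-1],(400,400),interpolation=cv2.INTER_CUBIC))
cv2.imwrite("pics/rel.png",np.hstack(o))
E
```

```text
time_s: 7.15
ee_pos: [0.4984, 0.0584, 0.0111]
tcp_rot: [1.996, 2.426, 0.001]
force: [0.1, 0.0, 0.4]
width: 0.0162
grasp_force: 0.0
time_s: 7.57
ee_pos: [0.4982, 0.0583, 0.0108]
tcp_rot: [1.996, 2.426, 0.0]
force: [1.1, -0.1, 0.5]
width: 0.0494
grasp_force: 0.0
time_s: 7.98
ee_pos: [0.4982, 0.0584, 0.0107]
tcp_rot: [-1.996, -2.426, 0.0]
force: [0.2, -0.4, -0.5]
width: 0.0824
grasp_force: 0.0
time_s: 8.4
ee_pos: [0.4816, 0.0551, 0.0514]
tcp_rot: [-1.996, -2.426, 0.0]
force: [0.8, -0.2, -0.2]
width: 0.0882
grasp_force: 0.0
time_s: 8.82
ee_pos: [0.4141, 0.0418, 0.0511]
tcp_rot: [1.996, 2.425, 0.002]
force: [-0.4, 0.3, 0.3]
width: 0.0879
grasp_force: 0.0
[414.1  41.8  51.1]
hand rack [-187.88883609    7.90447426   51.05028056]
scene rim fit rack 127 [-39.88087283  -0.71640413] 65.45213748431516 [-109.50804297  -66.95119388   13.03458962] [-52.24240281  66.71990611  24.78993492]
top rim fit rack 145 [-39.44564745  -1.4720308 ] 66.1994116510526 [-100.86432225  -70.27398946   13.39305147] [11.74304258 68.15598159 24.94122417]
```

View pics/rel.png

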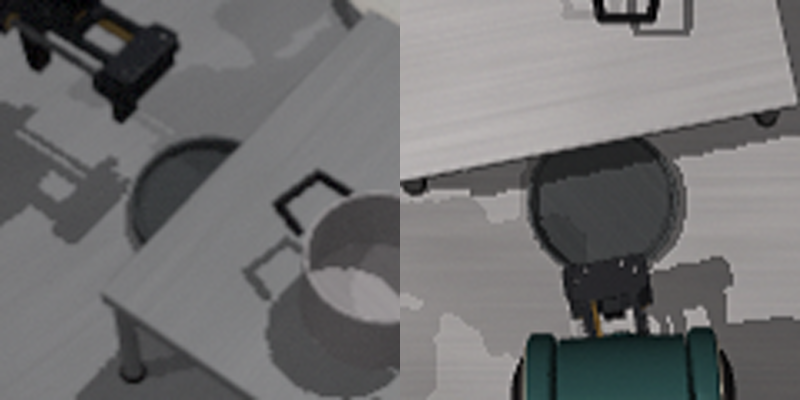

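The griddle is released, and its fitted centre is at rack (-40,-1) mm. The hand is behind it with the front finger clear of the rim. Next I'll line up, lower to z of about 5 mm and start pushing.

```bash
python3 -m inch '1 -9 0 20 0;1 -9 0 36 0;1 -9 0 46 0;1 -9 0 46 0;1 -9 0 46 0'; python3 -m inch '1 0 5 0 0;1 0 10 0 0;1 0 14 0 0;1 0 18 0 0;1 0 22 0 0';  python3 -m inch '1 0 5 0 0;1 0 10 0 0;1 0 15 0 0;1 0 20 0 0;1 0 25 0 0'
python3 -m inch '1 0 5 0 0;1 0 10 0 0;1 0 15 0 0;1 0 20 0 0;1 0 25 0 0'
cat > look.py <<'E'
from h import *
M=np.array([[.9815,-.1915,0],[.1915,.9815,0],[0,0,1]]); 
s=manip.observe(); print("hand rack",((s["ee_pos"]*1000-[600,70,0])@M).round(1),"F rack",(s["force"]@M).round(1))
for n in("scene","top"):
    im,d=cams.read_camera(n); P=cloud(n,d)*1000
    G=(P.reshape(-1,3)[d.ravel()>0]-[600,70,0])@M
    x=G[(G[:,2]>13)&(G[:,2]<30)&(G[:,0]<90)&(G[:,0]>-115)&(abs(G[:,1])<90)]
    if len(x)<8: continue
    Q=np.c_[2*x[:,:2],np.ones(len(x))]; t=np.linalg.lstsq(Q,(x[:,:2]**2).sum(1),rcond=None)[0]; print(n,"rim",len(x),t[:2],np.sqrt(t[2]+t[0]**2+t[1]**2),x.min(0).round(),x.max(0).round())
    cv2.imwrite(f"pics/l_{n}_{s['time_s']:.1f}.png",im[:,:,::-1])
E
python3 look.py
```

```text
time_s: 9.33
ee_pos: [0.4155, 0.0331, 0.0042]
tcp_rot: [-1.995, -2.425, 0.002]
force: [0.2, -0.0, -0.0]
width: 0.088
grasp_force: 0.0
time_s: 9.75
ee_pos: [0.4382, 0.0374, 0.0053]
tcp_rot: [1.995, 2.425, 0.001]
force: [-0.2, -0.9, -0.1]
width: 0.0883
grasp_force: 0.0
time_s: 10.17
ee_pos: [0.4606, 0.042, 0.0045]
tcp_rot: [-1.995, -2.424, 0.003]
force: [-6.1, -1.0, 5.4]
width: 0.0884
grasp_force: 3.0
time_s: 10.58
ee_pos: [0.4852, 0.0468, 0.0045]
tcp_rot: [-1.995, -2.424, 0.003]
force: [-6.0, -1.2, 5.1]
width: 0.0886
grasp_force: 3.0
hand rack [-117.2   -0.8    4.5] F rack [-6.1 -0.   5.1]
scene rim 35 [-54.03251231   0.81153375] 18.88476328360782 [-76. -32.  13.] [-54.  31.  27.]
top rim 71 [ 7.57729028 -0.71689866] 66.08873571405086 [-47. -70.  13.] [13. 68. 25.]
```

```bash
for i in 1; do python3 -m inch '1 0 5 0 0;1 0 10 0 0;1 0 15 0 0;1 0 20 0 0;1 0 24 0 0'; done; python3 -m inch '1 0 4 0 0;1 0 8 0 0;1 0 12 0 0;1 0 16 0 0;1 0 20 0 0'; python3 look.py
```

```text
time_s: 11.1
ee_pos: [0.51, 0.0515, 0.0044]
tcp_rot: [-1.996, -2.426, 0.0]
force: [-2.3, -1.0, -0.5]
width: 0.0882
grasp_force: 0.9
time_s: 11.52
ee_pos: [0.5297, 0.0554, 0.0046]
tcp_rot: [-1.996, -2.426, 0.0]
force: [-2.2, -0.7, -0.6]
width: 0.0881
grasp_force: 0.9
hand rack [-71.8  -0.9   4.6] F rack [-2.3 -0.3 -0.6]
top rim 12 [48.37554043 -1.53456364] 62.91272606985008 [ -3. -54.  14.] [11. 47. 24.]
```

```bash
python3 -m inch '1 0 3 0 0;1 0 6 0 0;1 0 9 0 0;1 0 11 0 0;1 0 12 0 0' | grep -E 'ee_pos|force'; for i in 1 ; do python3 -m inch '1 0 0.5 0 0;1 0 1 0 0;1 0 1.5 0 0;1 0 2 0 0;1 0 2.5 0 0'| grep -E 'ee_pos|^force'; python3 -m inch '1 0 0.5 0 0;1 0 1 0 0;1 0 1.5 0 0;1 0 2 0 0;1 0 2.5 0 0'| grep -E 'ee_pos|^force'; python3 -m inch '1 0 0.5 0 0;1 0 1 0 0;1 0 1.5 0 0;1 0 2 0 0;1 0 2.5 0 0'| grep -E 'ee_pos|^force'; done
```

```text
ee_pos: [0.5414, 0.0576, 0.005]
force: [-5.4, -1.7, 5.0]
grasp_force: 2.9
ee_pos: [0.5433, 0.0581, 0.0049]
force: [-5.1, -1.4, 6.3]
ee_pos: [0.5458, 0.0585, 0.0049]
force: [-5.1, -0.2, 4.6]
ee_pos: [0.5482, 0.059, 0.0049]
force: [-5.7, -1.2, 5.4]
```

```bash
python3 -m inch '1 0 0.5 0 0;1 0 1 0 0;1 0 1.5 0 0;1 0 2 0 0;1 0 2.5 0 0'| grep -E 'ee_pos|^force'; python3 -m inch '1 0 0.5 0 0;1 0 1 0 0;1 0 1.5 0 0;1 0 2 0 0;1 0 2.5 0 0'| grep -E 'ee_pos|^force'
```

```text
ee_pos: [0.5507, 0.0595, 0.0049]
force: [-4.8, -1.4, 4.3]
ee_pos: [0.5527, 0.0599, 0.0049]
force: [-7.2, -0.7, 8.1]
```

```bash
python3 -m inch '1 0 0.5 0 0;1 0 1 0 0;1 0 1.5 0 0;1 0 2 0 0;1 0 2.5 0 0'| grep -E 'ee_pos|^force'; python3 look.py
```

```text
ee_pos: [0.554, 0.0602, 0.005]
force: [-11.5, -1.6, 11.6]
hand rack [-47.   -0.8   5. ] F rack [-11.6   0.6  11.6]
scene rim 24 [-102.44089511   -1.26913192] 9.850660251339411 [-109.  -12.   13.] [-93.   7.  29.]
```

The force rose from about 5 N to 11.5 N over the last 3 mm, so the bumper has given a few mm. I'll ease off slowly, then draw back.

```bash
python3 -m inch '1 0 -0.7 0 0;1 0 -1.4 0 0;1 0 -2.1 0 0;1 0 -2.8 0 0;1 0 -3.5 0 0'| grep -E 'ee_pos|^force'; python3 -m inch '1 0 -0.7 0 0;1 0 -1.4 0 0;1 0 -2.1 0 0;1 0 -2.8 0 0;1 0 -3.5 0 0'| grep -E 'ee_pos|^force'; python3 -m inch '1 0 -1 0 0;1 0 -2 0 0;1 0 -4 0 0;1 0 -6 0 0;1 0 -10 0 0'| grep -E 'ee_pos|^force'; python3 -m inch '1 0 -10 0 0;1 0 -22 0 0;1 0 -34 0 0;1 0 -46 0 0;1 0 -58 0 0'| grep -E 'ee_pos|^force'; python3 -m inch '1 0 -20 0 0;1 0 -50 0 0;1 0 -50 -20 0;1 0 -50 -50 0;1 0 -50 -80 0'| grep -E 'ee_pos|^force'
python3 - <<'E'
from h import *
o=[]
for n,c in(("scene",[.62,.07,.02]),("top",[.6,.07,.02])):
    im,d=cams.read_camera(n); p=cams.camera_params(n); uv=cv2.projectPoints(np.array([c]),p["rvec"],p["tvec"],p["K"],p["distortion"])[0].ravel()
    X,Y=np.clip((uv-[80,80]).astype(int),0,[352,224]); o.append(cv2.resize(im[Y:Y+160,X:X+160,::-1],(400,400),interpolation=cv2.INTER_CUBIC))
cv2.imwrite("pics/end.png",np.hstack(o))
E
```

```text
ee_pos: [0.5535, 0.06, 0.0049]
force: [0.2, 0.3, 0.6]
ee_pos: [0.549, 0.0592, 0.0047]
force: [-0.8, -0.0, -0.6]
ee_pos: [0.5393, 0.0572, 0.0048]
force: [-0.7, -0.3, -0.3]
ee_pos: [0.4807, 0.0458, 0.0046]
force: [-0.0, 0.9, 0.5]
ee_pos: [0.43, 0.0361, 0.0841]
force: [1.8, 0.4, -0.9]
```

View pics/end.png

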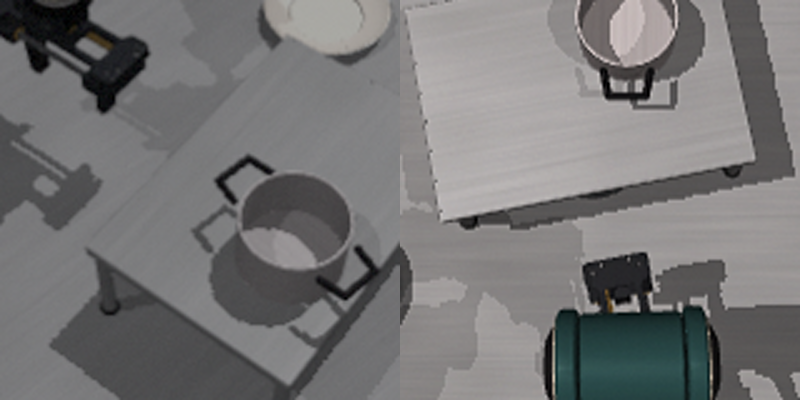

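The griddle is almost wholly hidden under the shelf, with its rear rim just visible at right-panel (600,193). The pot and plate are undisturbed. By the force balance, the bumper is only about 2 mm pressed. There is time to spare, so I'll go back in once for a slightly firmer, measured press.

```bash
python3 -m inch '1 0 0 30 0;1 0 0 60 0;1 0 0 79 0;1 0 20 79 0;1 0 40 79 0'| grep -E 'ee_pos|^force';  python3 -m inch '1 0 15 0 0;1 0 30 0 0;1 0 45 0 0;1 0 58 0 0;1 0 66 0 0'| grep -E 'ee_pos|^force'; python3 -m inch '1 0 4 0 0;1 0 7 0 0;1 0 9 0 0;1 0 10 0 0;1 0 10 0 0'| grep -E 'ee_pos|^force'; python3 -m inch '1 0 1 0 0;1 0 2 0 0;1 0 3 0 0;1 0 4 0 0;1 0 5 0 0'| grep -E 'ee_pos|^force'
```

```text
ee_pos: [0.4678, 0.0437, 0.0034]
force: [0.7, -0.1, 0.6]
ee_pos: [0.5377, 0.0569, 0.0051]
force: [0.0, -0.3, -1.3]
ee_pos: [0.5465, 0.0587, 0.0056]
force: [0.9, -0.4, -0.1]
ee_pos: [0.552, 0.0598, 0.0058]
force: [-0.0, 0.5, 0.4]
```

```bash
python3 -m inch '1 0 0.5 0 0;1 0 1 0 0;1 0 1.5 0 0;1 0 2 0 0;1 0 2.5 0 0'| grep -E 'ee_pos|^force'; python3 -m inch '1 0 0.5 0 0;1 0 1 0 0;1 0 1.5 0 0;1 0 2 0 0;1 0 2 0 0'| grep -E 'ee_pos|^force'
```

```text
ee_pos: [0.554, 0.0602, 0.0056]
force: [-1.7, -0.4, 2.8]
ee_pos: [0.5541, 0.0602, 0.0057]
force: [-8.8, -1.7, 7.7]
```

```bash
python3 -m inch '1 0 0.5 0 0;1 0 1 0 0;1 0 1.5 0 0;1 0 2 0 0;1 0 2 0 0'| grep -E 'ee_pos|^force'
```

```text
ee_pos: [0.5549, 0.0604, 0.0057]
force: [-12.0, -2.6, 12.0]
```

```bash
python3 -m inch '1 0 0.5 0 0;1 0 1 0 0;1 0 1.5 0 0;1 0 2 0 0;1 0 2 0 0'| grep -E 'ee_pos|^force'; python3 -m inch '1 0 -0.7 0 0;1 0 -1.4 0 0;1 0 -2.1 0 0;1 0 -2.8 0 0;1 0 -3.5 0 0'| grep -E 'ee_pos|^force'; python3 -m inch '1 0 -1 0 0;1 0 -2 0 0;1 0 -3 0 0;1 0 -5 0 0;1 0 -8 0 0'| grep -E 'ee_pos|^force'; python3 -m inch '1 0 -10 0 0;1 0 -22 0 0;1 0 -34 0 0;1 0 -46 0 0;1 0 -58 0 0'| grep -E 'ee_pos|^force'; python3 -m inch '1 0 -20 0 0;1 0 -50 0 0;1 0 -50 -20 0;1 0 -50 -40 0;1 0 -50 -40 0'| grep -E 'ee_pos|^force'
python3 - <<'E'
from h import *
M=np.array([[.9815,-.1915,0],[.1915,.9815,0],[0,0,1]])
im,d=cams.read_camera("top"); P=cloud("top",d)*1000; G=(P-[600,70,0])@M
m=(im.max(2)<60)&(d>0)&(G[...,2]<40)&(abs(G[...,1])<90)&(abs(G[...,0])<60); v,u=np.nonzero(m)
print(np.c_[u,v,G[m].round()][:40])
print(manip.observe()["time_s"])
E
```

```text
ee_pos: [0.5558, 0.0607, 0.0057]
force: [-14.9, -3.7, 15.7]
ee_pos: [0.5557, 0.0606, 0.0055]
force: [-3.7, 0.0, 0.2]
ee_pos: [0.5498, 0.0592, 0.006]
force: [0.4, -0.4, -0.3]
ee_pos: [0.4909, 0.0478, 0.0057]
force: [0.0, 1.1, 0.4]
ee_pos: [0.4445, 0.0383, 0.0486]
force: [0.9, 0.1, -0.1]
[[243. 210.  12. -13.  18.]
 [244. 210.  11. -16.  21.]
 [245. 210.  10. -19.  22.]
 [246. 210.  11. -23.   8.]
 [238. 211.  12.   2.  17.]
 [239. 211.  11.  -1.  18.]
 [240. 211.  11.  -4.  15.]
 [241. 211.  10.  -7.  20.]
 [242. 211.   9. -10.  20.]
 [243. 211.   9. -13.  20.]
 [244. 211.  10. -16.   4.]
 [245. 211.  10. -19.   1.]
 [233. 212.  12.  18.  15.]
 [234. 212.  11.  15.  22.]
 [235. 212.  11.  12.  18.]
 [236. 212.  10.   9.  21.]
 [237. 212.   9.   6.  20.]
 [238. 212.   9.   3.  21.]
 [239. 212.   8.  -0.  17.]
 [240. 212.   8.  -3.  15.]
 [241. 212.   8.  -6.  11.]]
21.8667
```

```bash
python3 -c "
from bench import manip; print(manip.close_job())"
```

```text
the job is handed in; nothing more can be done
None
```

I handed the job in (no verdict came back) at about 22 s of the allowed 69 s: the griddle lies under the shelf about 80 mm in and 2 mm off the middle, the bumper pressed about 2–4 mm by force estimate, and the hand clear.

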